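# Zero the needle valve and open it an eighth of a turn

## Task

On the small valve stand, first swing the shut-off lever fully closed. Then turn the needle valve's T-bar clockwise until the screw bottoms on its seat, and back it off by one eighth of a turn (45 degrees). Leave the shut-off closed, let go, and do not disturb the bottles and other things round the stand.

Things in the scene. Friction and masses are not known exactly. Their poses are not given: they have to be found in the camera images.
- valve_stand: Fixed valve stand on an aluminium base plate 110 x 260 x 10 mm. Origin: centre of the plate's underside; x points to its rear, y to its left, z up. A 22 mm pipe runs along y at height 55 mm, 20 mm behind the origin, ending 135 mm to either side. On it are the shut-off valve (60 mm left of the origin; body top 73 mm high) and the needle valve (65 mm right of it), whose screw leans 35 degrees from vertical towards the stand's front (-x).
- needle_screw (a joint): Angle in rad of the needle valve's screw with its T-bar; it grows as the screw is turned in, clockwise when looking down on the bar along its axis. At the start the screw stands well short of its seat, by up to 2.6 rad; it bottoms hard on the seat and will turn no further. It turns against light even friction (0.12 N m), does not rise or sink visibly, and stays where it is left.
- bar_grip (a point): Point on the screw's axis inside the T-bar, 12 mm under its outer face. The bar is 72 mm long, 14 mm thick and 34 mm high along the axis, grey; below it, 21 mm from this point, is a hub of 22 mm diameter, and 38 mm from this point the face of a 42 mm steel flange with eight tick marks 45 degrees apart. Turns with the bar: x along the bar, y across its thickness, z outward along the screw's axis (35 degrees from vertical). The point is about 132 mm above the worktop.
- bar_end (a point): Point at one end of the T-bar (the end with a small nub), 36 mm along the bar from bar_grip. Same axes as bar_grip.
- shutoff_lever (a joint): Angle in rad of the shut-off lever about its vertical pivot, counter-clockwise from above. 0: open, lever along the pipe, pointing to the stand's left (+y); 1.57: fully closed, against its stop, lever square to the pipe and pointing to the stand's front (-x). Friction 0.2 N m; stays where it is left.
- lever_grip (a point): Point in the middle of the lever's grey sleeve, 75 mm from the pivot, about 99 mm above the worktop. The sleeve is 66 mm long, 14 mm wide, its top 9 mm above this point and its underside 13 mm below. Turns with the lever: y along the lever away from the pivot, x across it, z up. Below it while open is the pipe, whose end ring's top is 70 mm above the worktop.
- lever_pivot (a point): Point on the lever's vertical pivot axis, at the height of lever_grip. Same axes as lever_grip.
- wash_bottle: White wash bottle with a bent spout, 72 x 124 x 245 mm, loose, stands behind the stand; origin: centre of its underside, z up.
- rinse_bottle: White plastic storage bottle, 66 mm diameter, 143 mm high, loose, behind the stand; origin: centre of its underside.
- hdpe_bottle: Small white bottle, 50 mm diameter, 124 mm high, loose, left and behind the stand; origin: centre of its underside.
- beaker: Clear 50 ml beaker, 50 mm diameter, 60 mm high, loose, near the lever's path but lower than it; origin: centre of its underside.
- cream_jar: White screw-lid jar, 77 mm diameter, 91 mm high, loose, to the right of the stand; origin: centre of its underside.

How it is judged:
By the outcome, as a careful person would: the job done as asked, in the order asked, and still so for the second after the job is handed in, with the robot touching nothing.
It also fails if it takes over 72 s, if anything falls off the work surface, if the arm or the gripper's body presses on something with over 40 N, if the wrist force passes 120 N, or if a joint passes its speed limit or range.

## Robot

A 7-joint arm with a two-finger parallel gripper is mounted at the origin on a cart in front of the work surface, level with it; the furniture and walls round the work are solid. World frame = base frame: x ahead of the robot, y to its left, z up, the work surface at z = 0. Lengths are in m, angles in rad, forces in N, time in s.
With the tool pointing down it reaches from about 0.4 to 0.85 m from the base axis. Payload 10.4 kg.
Tool frame: the origin (TCP) lies midway between the tips of the shut fingers; the grasp point (between the pads) lies 19 mm behind it; x points along the fingers, z is the direction in which the jaws open and shut, and the axes are right-handed (so a half turn about x gives the same grasp; the last joint's range is limited). The gripper opens to 87 mm and grips with 3 to 60 N. Pads are 19 mm wide; open, the fingers measure 117 mm over their backs; the gripper's body (75 mm by 190 mm) begins 51 mm behind the grasp point.
Start: joints at [1.282, 0.332, -0.065, 1.46, 0.022, 1.35, -0.088], TCP at [0.164, -0.603, 0.223] pointing down, gripper open.
Joint ranges: [-2.6, 2.6], [-0.5, 2.12], [-1.47, 1.34], [0.16, 2.42], [-1.27, 4.41], [0.06, 2.06], [-2.6, 2.6]. Speed limits (rad/s): [2.22, 2.22, 2.79, 2.79, 3.14, 3.14, 3.14].

## Interface

Orientations are given as a unit quaternion [x, y, z, w].
In Python, from bench import read_state, camera, camera_params, close_job gives the robot as it stands.
- The arm moves only by the tool arm_command, never from a script. Its argument "targets" is a list of rows, each a list of 7 numbers: the closure in counts, from 0 (fully open) to 255 (shut), then the shift along the tool's x, y, z in mm, then the turn, a rotation vector about the tool's x, y, z in rad. A call has 1 to 10 rows; each row is the pose to reach, as a shift and turn from the pose commanded when the call began, along the tool's axes at that moment; what a row does not reach only later rows make up. A row lasts 1/10 s, in which the tool goes at most 50 mm and 8.59 degrees, less where a joint would pass 70% of its speed; a pose out of reach is approached as far as the arm can. A call with a gripper value outside its range is refused whole. The fingers move at their own pace and stop on an object; "newtons" is the grip in N (left out, the last holds). Time passes only in rows, so rows that repeat a pose let the fingers close. It gives the time, the measured TCP pose, the force and the opening at its end, in the units of the state.
- read_state(): the state, without advancing time (a new reading comes with each control period).
- camera(name): name is "scene" or "side" or "wrist"; returns the picture (400x640x3 uint8, red, green, blue); there is no depth.
- camera_params(name): a dict with "intrinsics" (3x3 intrinsics, pixels), "dist" ([k1, k2, p1, p2, k3] as OpenCV has them; the pictures are not rectified), "xyz" and "orientation" of the camera in the world; the wrist camera has in their place "mount" (4x4, takes a point from camera to tool coordinates, whose origin is the TCP and whose axes are the tool frame's). Camera axes: x right, y down, z forward; pixel columns grow to the right and rows downward; lengths in m; the calibration is good to about 2 mm. A picture is of the moment at which its call begins: read the wrist's pose just before it. camera_params takes no time and is no camera call.
- close_job(): hands the job in, once; it reports no verdict.
The state is a dict: "time": time; "joint_positions": joint angles; "joint_vel": joint speeds; "joint_torque": joint torques, N m; "ee_pos": TCP position; "eef_rot": TCP orientation; "ft_force": force on the tool from outside, world axes, zero at the start; "torque": the same for the moment, N m; "width": finger opening in m.
Only numpy, scipy, OpenCV 4.12 (cv2) and the standard library are available. Lean on these libraries where they do the work, as an engineer would, in place of code of your own. Each camera call takes 0.05 s, during which the arm holds its last target.

## Working session

There is one attempt and no reset: what is moved stays moved. The work goes in short steps, Python scripts to look and compute and a tool call to move; the robot and the scene stay as the last step left them, time stands still between calls to the robot, and variables do not carry over. Pictures are saved under pics/ and viewed, and the job is handed in when it is done.

Besides the shell and the picture viewer there is one more tool, called after "Call:" as name(argument=value, ...), one argument or row to a line, values as JSON. arm_command: Moves the arm, as the interface text tells. Its arguments: {"type":"object","properties":{"targets":{"type":"array"},"newtons":{"type":"number"}},"required":["targets"]}

```bash
mkdir -p pics; ls; python3 - <<'E'
from bench import *
import cv2
s=read_state();print(s)
for n in ["scene","side","wrist"]:
    print(n,camera_params(n))
    cv2.imwrite(f"pics/{n}0.png",cv2.cvtColor(camera(n),cv2.COLOR_RGB2BGR))
E
```

```text
pics
{'time': 0.0, 'joint_positions': array([ 1.28239369,  0.33290826, -0.06470236,  1.46094723,  0.02163727,
        1.3499218 , -0.08849113]), 'joint_vel': array([ 0.00079035, -0.00034701, -0.00071873,  0.00122164, -0.00025959,
       -0.00164092, -0.00014354]), 'joint_torque': array([ 1.15544492e-03, -6.23262691e+01,  2.51689920e-02, -3.89891481e+01,
       -6.14356413e-02,  3.99582752e-02,  1.22980814e-04]), 'ee_pos': array([ 0.16405492, -0.602671  ,  0.22172843]), 'eef_rot': array([ 0.42961325,  0.56229404, -0.42903499,  0.56141504]), 'ft_force': array([ 0.61500375, -0.2035414 , -0.27489001]), 'torque': array([ 0.02189773, -0.00395995,  0.01880916]), 'width': 0.0869549102870192}
scene {'intrinsics': array([[394.65316529,   0.        , 320.75819537],
       [  0.        , 394.65316529, 199.39827867],
       [  0.        ,   0.        ,   1.        ]]), 'dist': array([-0.01957537,  0.        ,  0.        ,  0.        ,  0.        ]), 'xyz': array([ 0.07770871, -0.44659676,  0.61095919]), 'orientation': array([ 0.83168407, -0.28827269,  0.14562916, -0.45165542])}
side {'intrinsics'
[... 270 characters left out ...]
, 0.65183664]), 'orientation': array([ 0.01826726,  0.84340194, -0.53635283, -0.02578989])}
wrist {'intrinsics': array([[297.86111555,   0.        , 317.85030119],
       [  0.        , 297.86111555, 204.02691662],
       [  0.        ,   0.        ,   1.        ]]), 'dist': array([-0.01431756,  0.        ,  0.        ,  0.        ,  0.        ]), 'mount': array([[-3.35392078e-05, -2.86123039e-01,  9.58192885e-01,
        -1.61215698e-01],
       [-7.01967202e-04, -9.58192643e-01, -2.86122991e-01,
         7.79153502e-02],
       [ 9.99999753e-01, -6.82216317e-04, -1.68711967e-04,
        -1.03538133e-03],
       [ 0.00000000e+00,  0.00000000e+00,  0.00000000e+00,
         1.00000000e+00]])}
```

View pics/scene0.png

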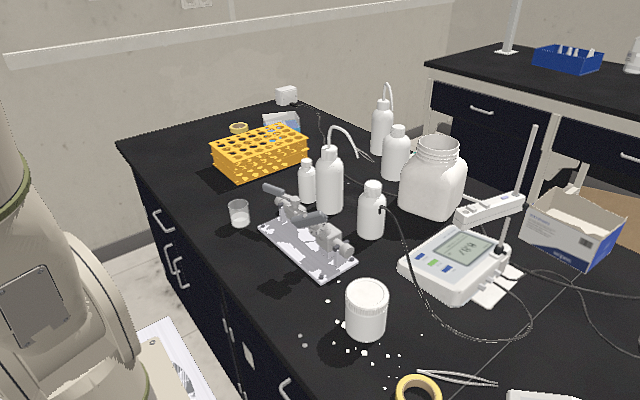

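View pics/side0.png

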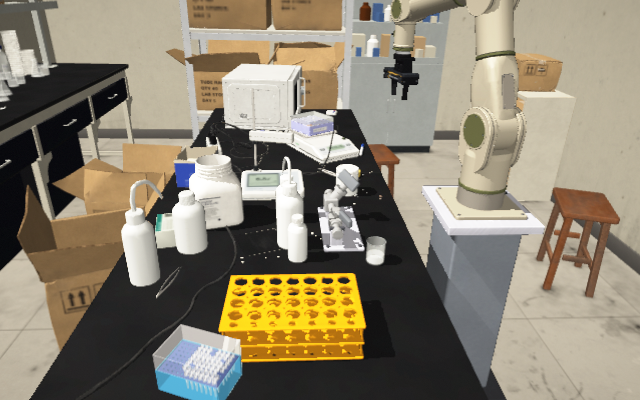

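View pics/wrist0.png

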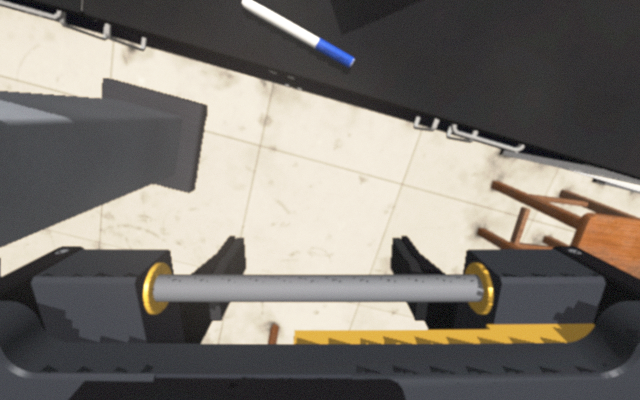

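```bash
cat > h.py <<'E'
import numpy as np,cv2
from bench import *
from scipy.spatial.transform import Rotation as R
def cam(name,s=None):
    p=camera_params(name)
    if name=="wrist":
        T=np.eye(4);T[:3,:3]=R.from_quat(s["eef_rot"]).as_matrix();T[:3,3]=s["ee_pos"]
        T=T@np.array(p["mount"])
    else:
        T=np.eye(4);T[:3,:3]=R.from_quat(p["orientation"]).as_matrix();T[:3,3]=p["xyz"]
    return p["intrinsics"],p["dist"],T
def ray(c,uv):
    K,d,T=c
    x=cv2.undistortPoints(np.array([[uv]],float),K,d)[0,0]
    v=T[:3,:3]@np.array([x[0],x[1],1]);return T[:3,3],v/np.linalg.norm(v)
def onplane(c,uv,z):
    o,v=ray(c,uv);return o+v*(z-o[2])/v[2]
def tri(l):
    A=np.zeros((3,3));b=np.zeros(3);rs=[ray(c,uv) for c,uv in l]
    for o,v in rs:
        M=np.eye(3)-np.outer(v,v);A+=M;b+=M@o
    p=np.linalg.solve(A,b)
    return p,[np.linalg.norm(np.cross(p-o,v)) for o,v in rs]
def proj(c,P):
    K,d,T=c;Ti=np.linalg.inv(T)
    return cv2.projectPoints(np.array(P,float).reshape(-1,3),cv2.Rodrigues(Ti[:3,:3])[0],Ti[:3,3],K,d)[0][:,0]
def save(img,name): cv2.imwrite("pics/"+name,cv2.cvtColor(img,cv2.COLOR_RGB2BGR))
E
python3 - <<'E'
import cv2
a=cv2.imread('pics/scene0.png')[165:295,215:400]
cv2.imwrite('pics/scene0z.png',cv2.resize(a,None,fx=4,fy=4,interpolation=cv2.INTER_CUBIC))
a=cv2.imread('pics/side0.png')[145:275,270:400]
cv2.imwrite('pics/side0z.png',cv2.resize(a,None,fx=4.5,fy=4.5,interpolation=cv2.INTER_CUBIC))
E
```

```text
(no output)
```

View pics/scene0z.png

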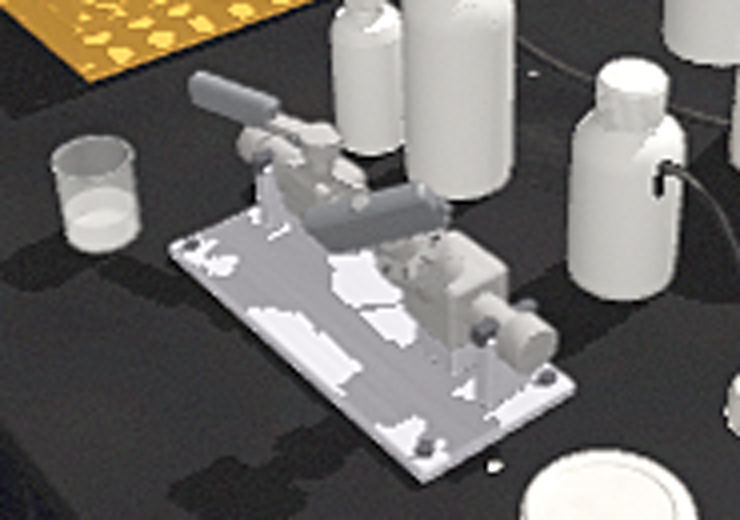

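View pics/side0z.png

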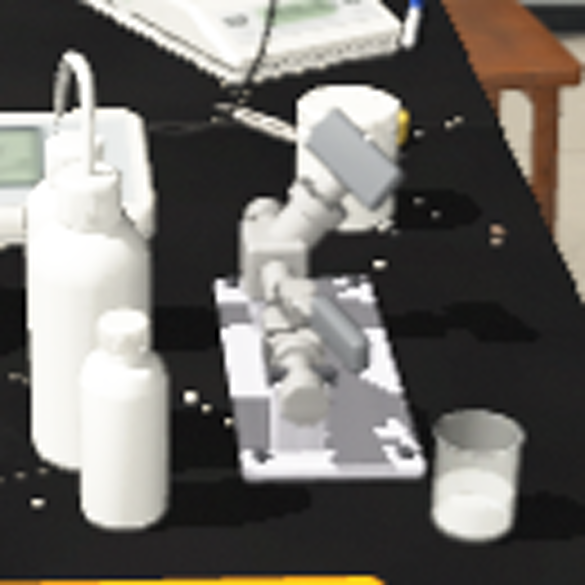

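```bash
python3 - <<'E'
from h import *
np.set_printoptions(precision=4,suppress=True)
c=cam("scene");d=cam("side")
S=lambda u,v:(215+u/4,165+v/4)
D=lambda u,v:(270+u/4.5,145+v/4.5)
sc={k:onplane(c,S(*p),0.01) for k,p in dict(LF=(172,247),RR=(575,383),RF=(423,472)).items()}
sd={k:onplane(d,D(*p),0.01) for k,p in dict(RR=(217,283),RF=(370,280),LF=(424,465),LR=(243,472)).items()}
print(sc);print(sd)
pr=lambda *a:print(*a)
# bar
pr("bar centre",tri([(c,S(378,215)),(d,D(356,158))]))
pr("beaker",onplane(c,S(97,240),0),onplane(d,D(473,530),0))
pr("lever tip",tri([(c,S(195,92)),(d,D(350,355))]))
pr("hdpe",onplane(c,S(372,145),0),onplane(d,D(124,518),0))
E
```

```text
{'LF': array([0.4282, 0.2839, 0.01  ]), 'RR': array([0.5406, 0.0317, 0.01  ]), 'RF': array([0.4324, 0.0306, 0.01  ])}
{'RR': array([0.5402, 0.0421, 0.01  ]), 'RF': array([0.4306, 0.0384, 0.01  ]), 'LF': array([0.4276, 0.2912, 0.01  ]), 'LR': array([0.5372, 0.2971, 0.01  ])}
bar centre (array([0.4541, 0.0954, 0.129 ]), [np.float64(0.0014847753853956455), np.float64(0.0014847753853956152)])
beaker [0.3999 0.3333 0.    ] [0.4063 0.3473 0.    ]
lever tip (array([0.4751, 0.3119, 0.0949]), [np.float64(0.003795775161349408), np.float64(0.0037957751613494125)])
hdpe [0.603  0.3104 0.    ] [0.6084 0.3303 0.    ]
```

```bash
cat >> h.py <<'E'
def mv(target_pos,target_R,base=None):
    """relative shift (mm) and rotvec in tool axes from measured pose (or base (pos,R))"""
    if base is None:
        s=read_state();p=s["ee_pos"];M=R.from_quat(s["eef_rot"]).as_matrix()
    else: p,M=base
    return np.round(M.T@(np.array(target_pos)-p)*1000,1),np.round(R.from_matrix(M.T@target_R).as_rotvec(),3)
def axes(x,z):
    x=np.array(x,float);x/=np.linalg.norm(x);z=np.array(z,float);z-=x*(x@z);z/=np.linalg.norm(z)
    return np.column_stack([x,np.cross(z,x),z])
E
python3 - <<'E'
from h import *
np.set_printoptions(precision=4,suppress=True)
s=read_state();M=R.from_quat(s["eef_rot"]).as_matrix();print(M)
for zz in ([0,1,0],[0,-1,0]):
  T=axes([0,0,-1],zz);print(T,mv([0.42,0.15,0.36],T))
E
```

```text
[[-0.0003  0.9649  0.2627]
 [ 0.001   0.2627 -0.9649]
 [-1.     -0.0001 -0.0011]]
[[ 0. -1.  0.]
 [ 0.  0.  1.]
 [-1.  0.  0.]] (array([-137.4,  444.7, -659.3]), array([-2.876, -0.   , -0.002]))
[[ 0.  1.  0.]
 [ 0.  0. -1.]
 [-1.  0.  0.]] (array([-137.4,  444.7, -659.3]), array([ 0.266, -0.001,  0.   ]))
```

Call:
arm_command(
  targets=[
    [0,-140,0,0,0,0,0],
    [0,-160,50,-30,-0.1,0,0],
    [0,-160,120,-60,-0.25,0,0],
    [0,-160,190,-90,-0.35,0,0],
    [0,-160,260,-130,-0.45,0,0],
    [0,-160,345,-165,-0.6,0,0],
    [0,-160,345,-165,-0.6,0,0],
    [0,-160,345,-165,-0.6,0,0],
    [0,-160,345,-165,-0.6,0,0],
    [0,-160,345,-165,-0.6,0,0],
  ],
)

```text
time: 1.15
ee_pos: [0.4575, -0.3485, 0.3828]
eef_rot: [0.243, 0.664, -0.241, 0.665]
ft_force: [0.6, 1.2, -0.7]
width: 0.087
```

```bash
python3 - <<'E'
from h import *
s=read_state();print(s["time"],s["ee_pos"],s["joint_positions"])
T=axes([0,0,-1],[1,0,0]);print(mv([0.46,0.12,0.36],T))
E
```

```text
1.15 [ 0.4574829  -0.34849687  0.38277912] [ 0.87537177  0.21314941 -0.37224735  1.29025572  0.07527114  1.65161462
 -0.18143075]
(array([  23.5,  360.4, -299.3]), array([-0.698,  0.001, -0.002]))
```

Call:
arm_command(
  targets=[
    [0,0,90,-75,-0.15,0,0],
    [0,0,120,-100,-0.28,0,0],
    [0,0,150,-125,-0.4,0,0],
    [0,10,190,-160,-0.5,0,0],
    [0,20,230,-190,-0.6,0,0],
    [0,20,280,-230,-0.698,0,0],
    [0,20,320,-265,-0.698,0,0],
    [0,22,360,-300,-0.698,0,0],
    [0,22,360,-300,-0.698,0,0],
    [0,22,360,-300,-0.698,0,0],
  ],
)

```text
time: 2.15
ee_pos: [0.4572, 0.1206, 0.3606]
eef_rot: [0.0, 0.707, -0.0, 0.707]
ft_force: [-0.8, -0.0, 0.4]
width: 0.087
```

```bash
python3 - <<'E'
from h import *
s=read_state();print(s["time"],s["ee_pos"],s["joint_positions"])
im=camera("wrist");save(im,"w1.png");np.savez("w1.npz",p=s["ee_pos"],q=s["eef_rot"])
E
```

```text
2.15 [0.45724506 0.12055008 0.36064227] [ 0.50318435 -0.00829231 -0.83623471  1.56493746 -0.00648049  1.58159955
 -0.33398551]
```

View pics/w1.png

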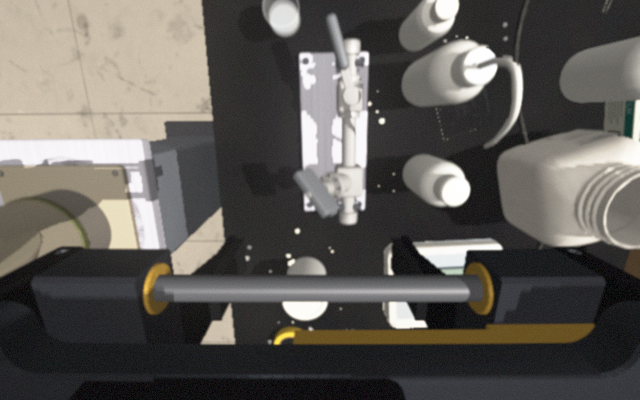

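```bash
python3 - <<'E'
import cv2
a=cv2.imread('pics/w1.png')[0:235,255:400]
cv2.imwrite('pics/w1z.png',cv2.resize(a[0:120],None,fx=5,fy=5,interpolation=cv2.INTER_CUBIC))
cv2.imwrite('pics/w1y.png',cv2.resize(a[120:235],None,fx=5,fy=5,interpolation=cv2.INTER_CUBIC))
E
```

```text
(no output)
```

View pics/w1z.png

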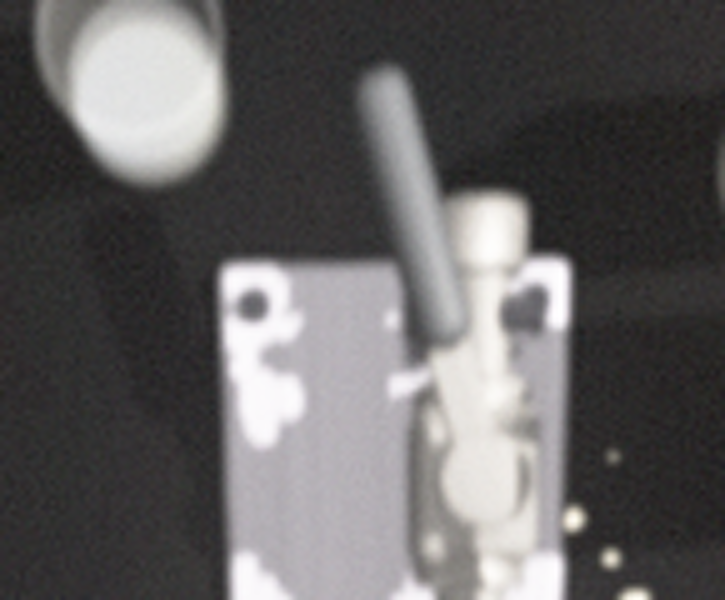

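View pics/w1y.png

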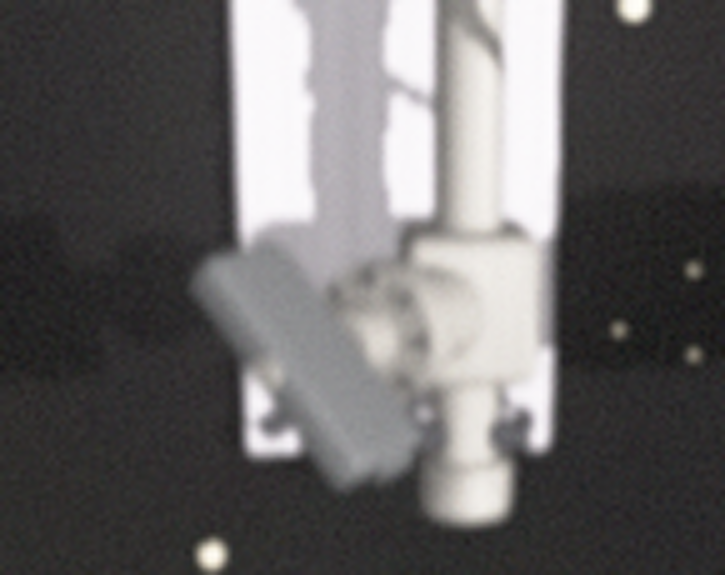

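```bash
python3 - <<'E'
from h import *
np.set_printoptions(precision=4,suppress=True)
z=np.load("w1.npz");s=dict(ee_pos=z["p"],eef_rot=z["q"]);w=cam("wrist",s);c=cam("scene");d=cam("side")
W=lambda u,v:(255+u/5-.4,v/5-.4)
Y=lambda u,v:(255+u/5-.4,120+v/5-.4)
S=lambda u,v:(215+u/4,165+v/4)
D=lambda u,v:(270+u/4.5,145+v/4.5)
a=onplane(w,W(388,68),.108);b=onplane(w,W(450,335),.108);print("sleeve",a,b,np.linalg.norm(a-b),"ang",np.arctan2(-(a-b)[0],(a-b)[1]))
print("LF,LR",onplane(w,W(220,260),.01),onplane(w,W(572,258),.01))
print("RF,RR",onplane(w,Y(245,455),.01),onplane(w,Y(552,450),.01))
print("sleeve tip tri",tri([(w,W(385,75)),(c,S(192,85)),]),tri([(w,W(385,75)),(d,D(352,358))]))
print("pipe ends z.055", onplane(w,W(487,190),.06),onplane(w,Y(470,522),.05))
print("pivot z.1",onplane(w,W(483,480),.1))
print("beaker top",onplane(w,W(130,40),.06),"base",onplane(w,W(150,100),.0))
E
```

```text
sleeve [0.4742 0.3202 0.108 ] [0.4908 0.2598 0.108 ] 0.06259519702156031 ang 0.2674221652797874
LF,LR [0.4266 0.2957 0.01  ] [0.5366 0.2961 0.01  ]
RF,RR [0.4306 0.035  0.01  ] [0.5414 0.0366 0.01  ]
sleeve tip tri (array([0.4746, 0.3226, 0.0933]), [np.float64(0.0005215748474559692), np.float64(0.0005215748474559044)]) (array([0.4763, 0.3208, 0.0993]), [np.float64(0.0024332643828048305), np.float64(0.002433264382804825)])
pipe ends z.055 [0.5042 0.304  0.06  ] [0.5081 0.024  0.05  ]
pivot z.1 [0.5011 0.2252 0.1   ]
beaker top [0.4061 0.341  0.06  ] base [0.4052 0.3429 0.    ]
```

```bash
python3 - <<'E'
from h import *
np.set_printoptions(precision=4,suppress=True)
z=np.load("w1.npz");s=dict(ee_pos=z["p"],eef_rot=z["q"]);w=cam("wrist",s);c=cam("scene");d=cam("side")
D=lambda u,v:(270+u/4.5,145+v/4.5)
S=lambda u,v:(215+u/4,165+v/4)
print("wash base near edge", onplane(c,S(458,197),0),onplane(d,D(95,468),0),"spout tip wrist/side")
print("spout bend", tri([(w,(518,70)),(d,D(75,55))]),tri([(w,(490,68)),(d,D(75,170))]))
print("spout tip", [onplane(w,(488,147),h) for h in (.15,.2,.25)])
print("wash shoulder", tri([(w,(478,66)),(c,(329,150))]))
print("cap hdpe",onplane(w,(441,12),.124),"cap rinse",onplane(w,(455,190),.143))
E
```

```text
wash base near edge [0.6105 0.2235 0.    ] [0.6255 0.2744 0.    ] spout tip wrist/side
spout bend (array([0.6319, 0.2368, 0.2489]), [np.float64(0.004435374777293494), np.float64(0.004435374777293513)]) (array([0.6364, 0.2478, 0.1849]), [np.float64(0.00027021385220715575), np.float64(0.0002702138522071974)])
spout tip [array([0.6672, 0.1624, 0.15  ]), array([0.6389, 0.1675, 0.2   ]), array([0.6105, 0.1725, 0.25  ])]
wash shoulder (array([0.6312, 0.2511, 0.1719]), [np.float64(0.0009908282658131246), np.float64(0.000990828265813262)])
cap hdpe [0.6017 0.3171 0.124 ] cap rinse [0.6364 0.1059 0.143 ]
```

Call:
arm_command(
  targets=[
    [255,0,40,20,-0.14,0,0],
    [255,0,80,30,-0.28,0,0],
    [255,0,120,40,-0.42,0,0],
    [255,0,160,50,-0.56,0,0],
    [255,40,188,54,-0.7,0,0],
    [255,80,188,54,-0.84,0,0],
    [255,110,188,54,-0.98,0,0],
    [255,110,188,54,-1.12,0,0],
    [255,110,188,54,-1.26,0,0],
    [255,110,188,54,-1.4,0,0],
  ],
  newtons=20,
)

```text
time: 3.2
ee_pos: [0.514, 0.3024, 0.2499]
eef_rot: [-0.455, 0.542, 0.455, 0.541]
ft_force: [-0.3, 0.7, 0.8]
width: 0.0149
```

```bash
python3 - <<'E'
from h import *
s=read_state();print(s["time"],s["ee_pos"],s["joint_positions"])
T=axes([0,0,-1],[0,1,0]);print(mv([0.511,0.309,0.2],T))
im=camera("wrist");save(im,"w2.png")
E
```

```text
3.2 [0.51395021 0.30236753 0.24992293] [ 0.22141641  0.47586617 -1.1294581   1.45613668  0.42887764  1.47902576
  0.49513131]
(array([49.9,  4. ,  6.1]), array([-0.172, -0.001, -0.001]))
```

View pics/w2.png

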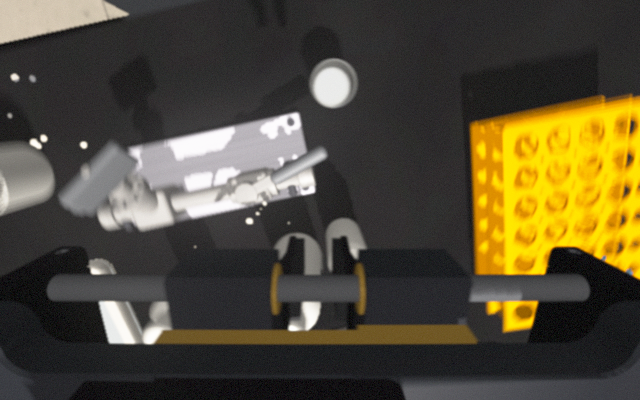

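Call:
arm_command(
  targets=[
    [255,0,4,6,-0.1,0,0],
    [255,20,4,6,-0.172,0,0],
    [255,60,4,6,-0.172,0,0],
    [255,100,4,6,-0.172,0,0],
    [255,130,4,6,-0.172,0,0],
    [255,150,4,6,-0.172,0,0],
    [255,160,4,6,-0.172,0,0],
    [255,160,4,6,-0.172,0,0],
  ],
)

```text
time: 4.05
ee_pos: [0.5107, 0.3089, 0.0895]
eef_rot: [-0.498, 0.503, 0.498, 0.501]
ft_force: [-0.3, 0.5, 0.6]
width: 0.0007
```

```bash
cat > lev.py <<'E'
from h import *
np.set_printoptions(precision=4,suppress=True)
s=read_state();print(s["time"],s["ee_pos"],s["joint_positions"],s["ft_force"],s["width"])
M=R.from_quat(s["eef_rot"]).as_matrix()
piv=np.array([.503,.226]);
for th in np.arange(.2,1.71,.1):
    a=th+.015;u=np.array([-np.sin(a),np.cos(a)]);n=np.array([-np.cos(a),-np.sin(a)])
    off=7+9.5*abs(np.cos(a))+15*abs(np.sin(a))
    p=piv+.078*u-n*off/1000
    print(round(th,2),p,np.round(M.T@(np.array([*p,.089])-s["ee_pos"])*1000,1))
E
python3 lev.py
```

```text
4.05 [0.5107 0.3089 0.0895] [ 0.1774  0.6252 -1.0673  1.6478  0.5767  1.2215  0.5464] [-0.3181  0.5222  0.5808] 0.0006995561006225987
0.2 [0.5054 0.3064] [ 0.5  5.2 -2.6]
0.3 [0.4985 0.3066] [ 0.5 12.1 -2.4]
0.4 [0.4914 0.3061] [ 0.5 19.2 -2.9]
0.5 [0.4843 0.305 ] [ 0.5 26.3 -4.1]
0.6 [0.4771 0.3032] [ 0.5 33.5 -6. ]
0.7 [0.47   0.3006] [ 0.5 40.6 -8.6]
0.8 [0.463  0.2973] [  0.6  47.6 -12. ]
0.9 [0.4562 0.2931] [  0.6  54.3 -16.2]
1.0 [0.4498 0.2882] [  0.6  60.7 -21.2]
1.1 [0.4438 0.2825] [  0.6  66.6 -27. ]
1.2 [0.4384 0.276 ] [  0.6  72.  -33.5]
1.3 [0.4336 0.2689] [  0.6  76.8 -40.6]
1.4 [0.4296 0.2611] [  0.7  80.7 -48.4]
1.5 [0.4264 0.2528] [  0.7  83.9 -56.7]
1.6 [0.4241 0.2449] [  0.7  86.1 -64.6]
1.7 [0.4225 0.2378] [  0.7  87.6 -71.8]
```

Call:
arm_command(
  targets=[
    [255,0,9,-2.5,0,0,0],
    [255,0,19,-3,0,0,0],
    [255,0,27,-4,0,0,0],
    [255,0,34,-6,0,0,0],
    [255,0,41,-9,0,0,0],
    [255,0,48,-12,0,0,0],
    [255,0,55,-17,0,0,0],
    [255,0,61,-22,0,0,0],
    [255,0,67,-28,0,0,0],
    [255,0,72,-34,0,0,0],
  ],
)

```text
time: 5.05
ee_pos: [0.4382, 0.2756, 0.0905]
eef_rot: [-0.499, 0.501, 0.499, 0.501]
ft_force: [2.3, 0.9, 0.1]
width: 0.0004
```

```bash
python3 lev.py | sed -n '1p;11,20p'; python3 - <<'E'
from h import *
a=camera("scene")[165:295,215:400];save(cv2.resize(a,None,fx=4,fy=4,interpolation=cv2.INTER_CUBIC),"s2.png")
E
```

```text
5.05 [0.4382 0.2756 0.0905] [ 0.3306  0.476  -1.1725  1.8523  0.4834  1.14    0.5513] [2.2628 0.9374 0.0738] 0.0004434576838758321
1.1 [0.4438 0.2825] [ 1.5 -5.6  6.9]
1.2 [0.4384 0.276 ] [ 1.5 -0.1  0.4]
1.3 [0.4336 0.2689] [ 1.5  4.6 -6.7]
1.4 [0.4296 0.2611] [  1.5   8.6 -14.5]
1.5 [0.4264 0.2528] [  1.5  11.7 -22.8]
1.6 [0.4241 0.2449] [  1.5  14.  -30.7]
1.7 [0.4225 0.2378] [  1.5  15.5 -37.9]
```

View pics/s2.png

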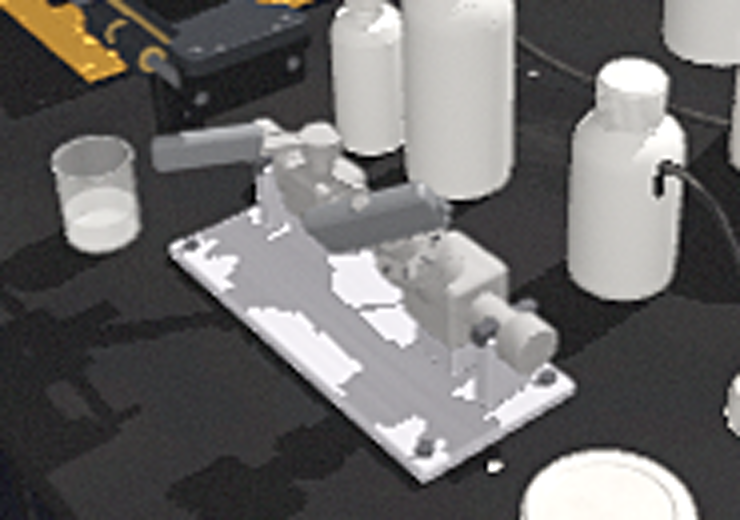

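Call:
arm_command(
  targets=[
    [255,1,5,-7,0,0,0],
    [255,1,9,-14,0,0,0],
    [255,1,11,-20,0,0,0],
    [255,1,12,-24,0,0,0],
    [255,1,13,-26,0,0,0],
  ],
)

```text
time: 5.6
ee_pos: [0.4257, 0.2495, 0.0895]
eef_rot: [-0.499, 0.502, 0.498, 0.502]
ft_force: [1.8, 1.6, 0.5]
width: 0.0002
```

Call:
arm_command(
  targets=[
    [255,0,0.5,-2,0,0,0],
    [255,0,0.5,-3,0,0,0],
    [255,0,1,-4,0,0,0],
  ],
)

```text
time: 5.9
ee_pos: [0.4247, 0.2462, 0.0895]
eef_rot: [-0.499, 0.501, 0.499, 0.501]
ft_force: [1.3, 1.0, 0.5]
width: 0.0005
```

Call:
arm_command(
  targets=[
    [255,0,0,-1,0,0,0],
    [255,0,0,-2,0,0,0],
    [255,0,0,-3,0,0,0],
  ],
)

```text
time: 6.2
ee_pos: [0.4243, 0.2432, 0.0895]
eef_rot: [-0.499, 0.501, 0.499, 0.501]
ft_force: [-0.5, 2.7, 0.6]
width: 0.0004
```

Call:
arm_command(
  targets=[
    [255,0,0,-1,0,0,0],
    [255,0,0,-2,0,0,0],
    [255,0,0,-3,0,0,0],
  ],
)

```text
time: 6.5
ee_pos: [0.4243, 0.24, 0.0894]
eef_rot: [-0.499, 0.502, 0.499, 0.501]
ft_force: [-2.0, 2.0, 0.9]
width: 0.0002
```

Call:
arm_command(
  targets=[
    [255,0,0,-1,0,0,0],
    [255,0,0,-2,0,0,0],
    [255,0,0,-3,0,0,0],
  ],
)

```text
time: 6.8
ee_pos: [0.4242, 0.2382, 0.0896]
eef_rot: [-0.498, 0.501, 0.499, 0.502]
ft_force: [-1.0, 9.8, -5.2]
width: 0.0007
```

Call:
arm_command(
  targets=[
    [255,0,0,-1,0,0,0],
    [255,0,0,-2,0,0,0],
  ],
)

```text
time: 7.0
ee_pos: [0.4242, 0.238, 0.0897]
eef_rot: [-0.498, 0.499, 0.5, 0.502]
ft_force: [-0.4, 17.5, -10.4]
width: 0.0003
```

```bash
python3 - <<'E'
from h import *
s=read_state();print(s["ft_force"],s["ee_pos"])
save(camera("wrist"),"w3.png")
a=camera("scene")[165:295,215:400];save(cv2.resize(a,None,fx=4,fy=4,interpolation=cv2.INTER_CUBIC),"s3.png")
E
```

```text
[ -0.39278136  17.5289028  -10.44611547] [0.42422516 0.23798926 0.08974515]
```

View pics/w3.png

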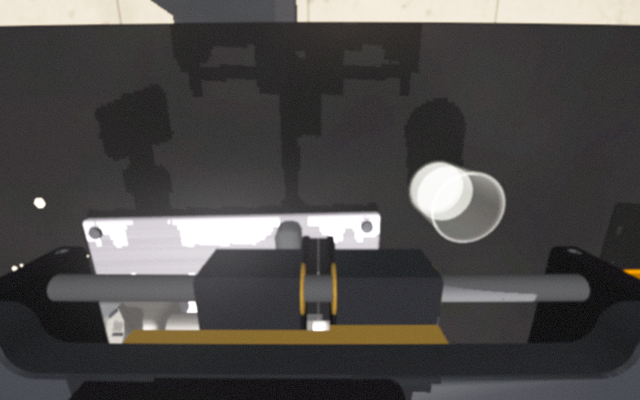

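View pics/s3.png

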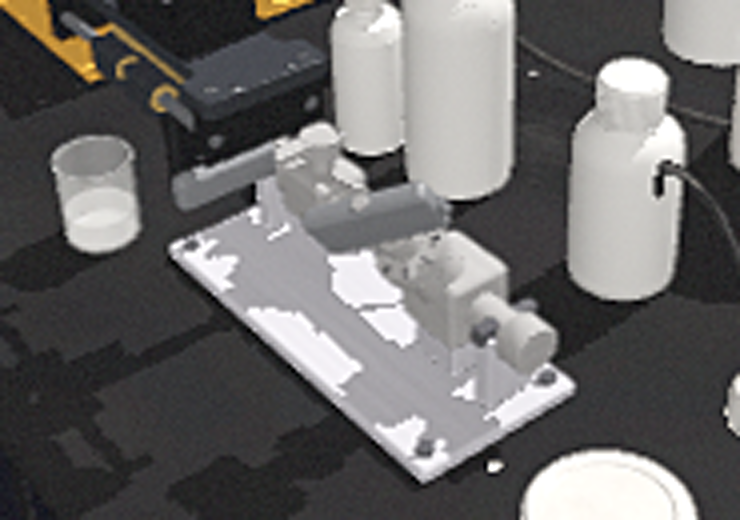

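Call:
arm_command(
  targets=[
    [255,0,0,10,0,0,0],
    [255,0,0,22,0,0,0],
    [255,-40,0,22,0,0,0],
    [255,-90,0,22,0,0,0],
    [0,-130,0,0,0,0,0],
    [0,-160,0,-20,0,0,0],
    [0,-160,0,-20,0,0,0],
  ],
)

```text
time: 7.8
ee_pos: [0.4272, 0.2121, 0.2526]
eef_rot: [-0.499, 0.502, 0.495, 0.504]
ft_force: [0.1, -0.2, -0.4]
width: 0.0169
```

```bash
cat >> h.py <<'E'
yaw=.015
Rs=R.from_euler('z',yaw).as_matrix();O=np.array([.4838,.1658,0])
ax=Rs@np.array([-np.sin(np.radians(35)),0,np.cos(np.radians(35))]) # outward
e1=Rs@np.array([np.cos(np.radians(35)),0,np.sin(np.radians(35))]);e2=Rs@np.array([0,1.,0])
def onpl(c,uv,p,n):
    o,v=ray(c,uv);return o+v*((p-o)@n)/(v@n)
E
python3 - <<'E'
from h import *
np.set_printoptions(precision=4,suppress=True)
s=read_state();print(s["time"],s["ee_pos"],s["joint_positions"],s["width"])
z=np.load("w1.npz");w=cam("wrist",dict(ee_pos=z["p"],eef_rot=z["q"]))
Y=lambda u,v:(255+u/5-.4,120+v/5-.4)
nb=O+Rs@np.array([.02,-.065,.055]); B=nb+ax*(.132-.055)/ax[2]; print("bar grip from stand",B)
f=B+ax*.012
for a,b in [((197,285),(345,490)),((262,240),(415,435))]:
    P,Q=onpl(w,Y(*a),f,ax),onpl(w,Y(*b),f,ax);dv=Q-P
    print(P-B,Q-B,np.linalg.norm(dv),"ang from e2 toward e1",np.degrees(np.arctan2(dv@e1,dv@e2)))
# project model face corners for various angles into w1
E
```

```text
7.8 [0.4272 0.2121 0.2526] [ 0.7842  0.1426 -1.4117  1.744   0.1486  1.3738  0.9041] 0.016922921077689897
bar grip from stand [0.4509 0.1003 0.132 ]
[-0.0247  0.0212 -0.0024] [ 0.0146 -0.0275  0.0246] 0.06813634944629587 ang from e2 toward e1 136.31690321002958
[-0.0067  0.0355  0.0103] [ 0.0317 -0.0088  0.0367] 0.06426217187961178 ang from e2 toward e1 134.29495429098932
```

```bash
cat >> h.py <<'E'
B=np.array([.4525,.099,.131])
def scr(phi): # tool pose: jaw axis at angle phi from e1 toward e2 (rad)
    return axes(-ax,np.cos(phi)*e1+np.sin(phi)*e2)
E
python3 - <<'E'
from h import *
T=scr(np.pi/4);print(T);print(mv(B+ax*.13,T), mv([.40,.15,.27],T))
print(R.from_matrix(T).as_quat())
E
```

```text
[[ 0.57351191 -0.58976901  0.5685566 ]
 [ 0.00860332  0.69833914  0.71571533]
 [-0.81915204 -0.40557979  0.40557979]]
(array([  15.1,   48. , -114.7]), array([ 0.735, -0.247, -0.569])) (array([-17.4,  26.3, -62.4]), array([ 0.735, -0.247, -0.569]))
[-0.34263427  0.42404229  0.1828447   0.81814284]
```

Call:
arm_command(
  targets=[
    [0,0,5,-10,0.1,0,0],
    [0,0,5,-20,0.24,0,0],
    [0,0,5,-40,0.36,-0.04,-0.1],
    [0,0,10,-60,0.45,-0.1,-0.2],
    [0,0,20,-80,0.55,-0.15,-0.3],
    [0,0,30,-100,0.65,-0.2,-0.4],
    [0,0,40,-110,0.735,-0.247,-0.5],
    [0,10,48,-115,0.735,-0.247,-0.569],
    [0,15,48,-115,0.735,-0.247,-0.569],
    [0,15,48,-115,0.735,-0.247,-0.569],
  ],
)

```text
time: 8.8
ee_pos: [0.384, 0.0998, 0.2479]
eef_rot: [-0.384, 0.503, 0.266, 0.727]
ft_force: [-0.6, -0.3, 0.2]
width: 0.086
```

```bash
python3 - <<'E'
from h import *
s=read_state();print(s["time"],s["ee_pos"],s["eef_rot"],s["joint_positions"],s["width"])
T=scr(np.pi/4);print(mv(B+ax*.13,T))
im=camera("wrist");save(im,"w4.png");np.savez("w4.npz",p=s["ee_pos"],q=s["eef_rot"])
E
```

```text
8.8 [0.38402148 0.09977181 0.24785669] [-0.38431932  0.50305254  0.26635369  0.72683733] [ 0.06531813 -0.49057913 -0.41415583  2.19509694 -0.08532485  1.05924373
  0.66456992] 0.08601170804743674
(array([ 7.6,  6.7, -6.8]), array([ 0.173, -0.165, -0.19 ]))
```

View pics/w4.png

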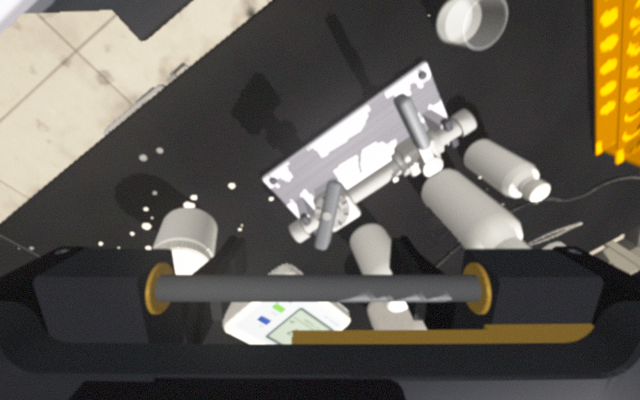

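```bash
python3 - <<'E'
from h import *
T=scr(np.pi/4);print(mv(B+ax*.075,T))
E
```

```text
(array([60.2, -6.7,  0.5]), array([ 0.177, -0.165, -0.191]))
```

Call:
arm_command(
  targets=[
    [0,20,-2,0,0.05,-0.05,-0.05],
    [0,40,-5,0,0.1,-0.1,-0.1],
    [0,60,-7,0,0.177,-0.165,-0.19],
    [0,60,-7,0,0.177,-0.165,-0.19],
    [0,60,-7,0,0.177,-0.165,-0.19],
    [0,60,-7,0,0.177,-0.165,-0.19],
  ],
)

```text
time: 9.45
ee_pos: [0.4224, 0.1011, 0.193]
eef_rot: [-0.342, 0.43, 0.182, 0.815]
ft_force: [1.1, -0.6, -0.5]
width: 0.0875
```

```bash
python3 - <<'E'
from h import *
s=read_state();print(s["time"],s["ee_pos"],s["eef_rot"],s["joint_positions"],s["width"])
T=scr(np.pi/4);print(mv(B+ax*.075,T))
im=camera("wrist");save(im,"w5.png");np.savez("w5.npz",p=s["ee_pos"],q=s["eef_rot"])
save(cv2.resize(im[100:300,240:430],None,fx=3,fy=3,interpolation=cv2.INTER_CUBIC),"w5z.png")
E
```

```text
9.45 [0.42237041 0.10113461 0.19299882] [-0.34210168  0.42997162  0.18188263  0.81548118] [-0.25888586 -0.49855328 -0.26253229  2.41571322  0.2508254   0.69599569
  0.12135282] 0.08753533076806709
(array([-6.8,  5.9, -9.6]), array([-0.002, -0.012, -0.004]))
```

View pics/w5z.png

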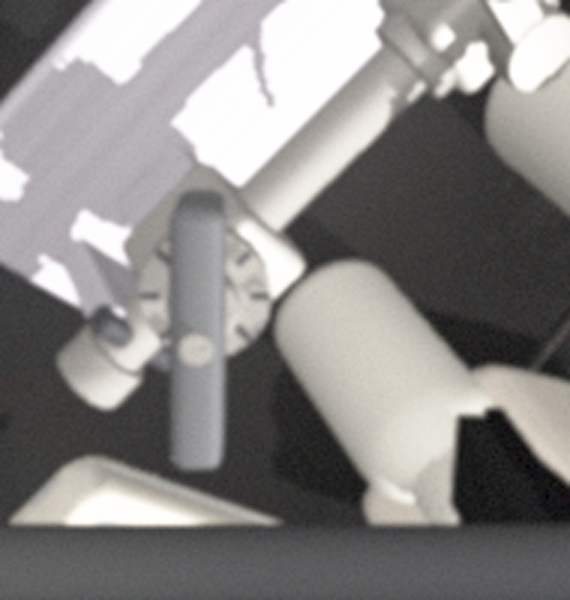

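```bash
python3 - <<'E'
from h import *
np.set_printoptions(precision=4,suppress=True)
z=np.load("w5.npz");w=cam("wrist",dict(ee_pos=z["p"],eef_rot=z["q"]))
z4=np.load("w4.npz");w4=cam("wrist",dict(ee_pos=z4["p"],eef_rot=z4["q"]))
U=lambda u,v:(240+(u+.5)/3-.5,100+(v+.5)/3-.5)
f=B+ax*.012
q=lambda P:np.array([(P-B)@e1,(P-B)@e2])*1000
for n,uv in dict(circ=(195,348),topL=(178,196),topR=(222,196),botL=(172,466),botR=(220,466)).items(): print(n,q(onpl(w,U(*uv),f,ax)))
# flange face, 38 below B
g=B-ax*.038
for n,uv in dict(fl=(135,300),fr=(272,292)).items(): print(n,q(onpl(w,U(*uv),g,ax)))
print(proj(w,[B,f,g]),"in zoom",(proj(w,[B,f,g])-[240,100])*3)
M=w[2][:3,:3]
s=R.from_quat(z["q"]).as_matrix();print("phi tool",np.degrees(np.arctan2(s[:,2]@e2,s[:,2]@e1)))
im=cv2.imread("pics/w4.png");cv2.imwrite("pics/w4z.png",cv2.resize(im[160:260,270:380],None,fx=5,fy=5,interpolation=cv2.INTER_CUBIC))
E
```

```text
circ [-1.266  -1.3394]
topL [-31.6341  23.9609]
topR [-23.9859  31.5972]
botL [ 17.6615 -29.7371]
botR [ 26.7514 -20.5786]
fl [-15.6818 -17.3537]
fr [12.6874 14.7185]
[[307.7438 210.8742]
 [307.0454 215.6068]
 [309.5749 198.4687]] in zoom [[203.2314 332.6227]
 [201.1361 346.8203]
 [208.7247 295.4062]]
phi tool 44.884976803288865
```

View pics/w4z.png

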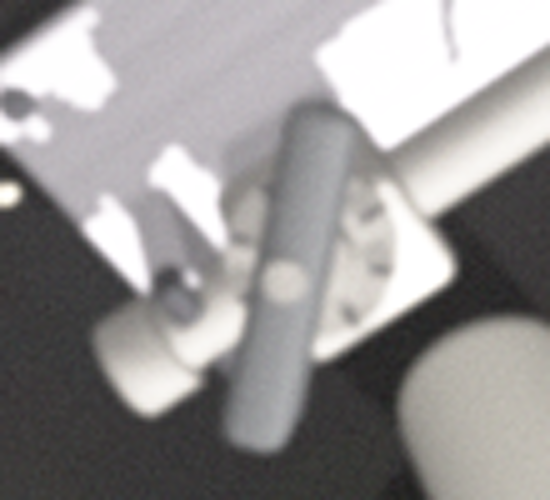

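```bash
python3 - <<'E'
from h import *
np.set_printoptions(precision=4,suppress=True)
z=np.load("w5.npz");w=cam("wrist",dict(ee_pos=z["p"],eef_rot=z["q"]))
z4=np.load("w4.npz");w4=cam("wrist",dict(ee_pos=z4["p"],eef_rot=z4["q"]))
U=lambda u,v:(240+(u+.5)/3-.5,100+(v+.5)/3-.5)
V=lambda u,v:(270+(u+.5)/5-.5,160+(v+.5)/5-.5)
P,e=tri([(w,U(195,348)),(w4,V(286,283)),(cam("scene"),(215+358/4,165+201/4))]);print(P,e,((P-B)@e1,(P-B)@e2,(P-B)@ax))
P,e=tri([(w,U(195,348)),(w4,V(286,283))]);print(P,e,((P-B)@e1,(P-B)@e2,(P-B)@ax))
E
sed -i 's/^B=.*/B=np.array([.4525,.099,.131])-.0013*e1-.0013*e2/' h.py
python3 - <<'E'
from h import *
T=scr(np.radians(43.5))
print(B);
for d in (.05,.03,.01,-.005,-.015):print(d,mv(B+ax*d,T))
print(B+ax*-.015)
E
```

```text
[0.4446 0.0975 0.1411] [np.float64(0.0007658089038177529), np.float64(0.00036133964553609817), np.float64(0.0008206477461689124)] (np.float64(-0.0006853103020248263), np.float64(-0.0014021433161455557), np.float64(0.012811492179821372))
[0.4474 0.0964 0.1374] [np.float64(7.340362326581093e-05), np.float64(7.3403623265805e-05)] (np.float64(-0.0005512143144825944), np.float64(-0.0024832949229867435), np.float64(0.008157321297369777))
[0.45145472 0.09768417 0.13025435]
0.05 (array([ 18.2,   6. , -11.2]), array([ 0.023, -0.012, -0.004]))
0.03 (array([ 38.2,   5.9, -10.9]), array([ 0.023, -0.012, -0.004]))
0.01 (array([ 58.2,   5.8, -10.7]), array([ 0.023, -0.012, -0.004]))
-0.005 (array([ 73.2,   5.8, -10.5]), array([ 0.023, -0.012, -0.004]))
-0.015 (array([ 83.2,   5.7, -10.4]), array([ 0.023, -0.012, -0.004]))
[0.4600574  0.09781322 0.11796707]
```

Call:
arm_command(
  targets=[
    [0,10,3,-5,0.02,0,0],
    [0,20,6,-11,0.02,-0.01,0],
    [0,30,6,-11,0.02,-0.01,0],
    [0,35,6,-11,0.02,-0.01,0],
    [0,35,6,-11,0.02,-0.01,0],
  ],
)

```text
time: 10.0
ee_pos: [0.4393, 0.0987, 0.1605]
eef_rot: [-0.332, 0.431, 0.178, 0.82]
ft_force: [-0.9, 0.4, 0.1]
width: 0.0871
```

```bash
cat > st.py <<'E'
from h import *
np.set_printoptions(precision=4,suppress=True)
s=read_state();M=R.from_quat(s["eef_rot"]).as_matrix()
print(s["time"],s["ee_pos"],"j",s["joint_positions"],"w",s["width"],"F",s["ft_force"],"Tq",s["torque"])
G=s["ee_pos"]-M[:,0]*.019
print("grasp pt rel B (e1,e2,ax) mm",[round(1000*(G-B)@v,1) for v in (e1,e2,ax)],"phi",np.degrees(np.arctan2(M[:,2]@e2,M[:,2]@e1)),"tilt err",np.degrees(np.arccos(-M[:,0]@ax)))
E
python3 st.py; python3 - <<'E'
from h import *
print(mv(B-ax*.015,scr(np.radians(43.5))))
E
```

```text
10.0 [0.4393 0.0987 0.1605] j [ 0.4091 -0.4991 -0.7589  2.416  -0.2504  0.5365  0.5676] w 0.08714697222729258 F [-0.8503  0.3738  0.1211] Tq [-0.0043  0.538   0.0099]
grasp pt rel B (e1,e2,ax) mm [np.float64(7.6), np.float64(1.3), np.float64(50.7)] phi 43.53418839303356 tilt err 0.6534637933458503
(array([46.8,  4. , -5.8]), array([ 0.001, -0.01 , -0.005]))
```

Call:
arm_command(
  targets=[
    [0,10,3,-5,0,-0.01,0],
    [0,20,4,-6,0,-0.01,0],
    [0,30,4,-6,0,-0.01,0],
    [0,40,4,-6,0,-0.01,0],
    [0,40,4,-6,0,-0.01,0],
  ],
)

```text
time: 10.5
ee_pos: [0.4597, 0.1, 0.1256]
eef_rot: [-0.331, 0.429, 0.181, 0.821]
ft_force: [-1.2, -0.3, 0.7]
width: 0.0871
```

```bash
python3 st.py; python3 - <<'E'
from h import *
print(mv(B-ax*.015,scr(np.radians(43.5))))
E
```

```text
10.5 [0.4597 0.1    0.1256] j [ 0.7819 -0.499  -1.0658  2.4159 -0.5942  0.4429  0.8901] w 0.0870888906062163 F [-1.2188 -0.2967  0.7308] Tq [ 0.0132  0.5248 -0.0432]
grasp pt rel B (e1,e2,ax) mm [np.float64(4.2), np.float64(2.1), np.float64(10.4)] phi 43.601325159637625 tilt err 0.4949328383401523
(array([ 6.4,  1.2, -4.5]), array([ 0.002, -0.003, -0.008]))
```

Call:
arm_command(
  targets=[
    [0,3,1,-3,0,0,0],
    [0,6,1,-5,0,0,0],
    [0,6,1,-5,0,0,-0.008],
    [0,6,1,-5,0,0,-0.008],
  ],
)

```text
time: 10.9
ee_pos: [0.4631, 0.1003, 0.1207]
eef_rot: [-0.333, 0.428, 0.178, 0.821]
ft_force: [1.5, 0.0, 0.1]
width: 0.0869
```

```bash
python3 st.py; python3 - <<'E'
from h import *
print(mv(B-ax*.015,scr(np.radians(43.5))))
s=read_state()
im=camera("wrist");save(im,"w6.png");np.savez("w6.npz",p=s["ee_pos"],q=s["eef_rot"])
E
```

```text
10.9 [0.4631 0.1003 0.1207] j [ 0.8238 -0.499  -1.1095  2.4155 -0.6208  0.4253  0.911 ] w 0.08691908160943701 F [1.5203 0.0079 0.125 ] Tq [ 0.0277  0.5476 -0.0189]
grasp pt rel B (e1,e2,ax) mm [np.float64(4.1), np.float64(2.4), np.float64(4.5)] phi 43.72008781889587 tilt err 0.21699902484935668
(array([ 0.5,  1.1, -4.6]), array([ 0.004, -0.003, -0.002]))
```

View pics/w6.png

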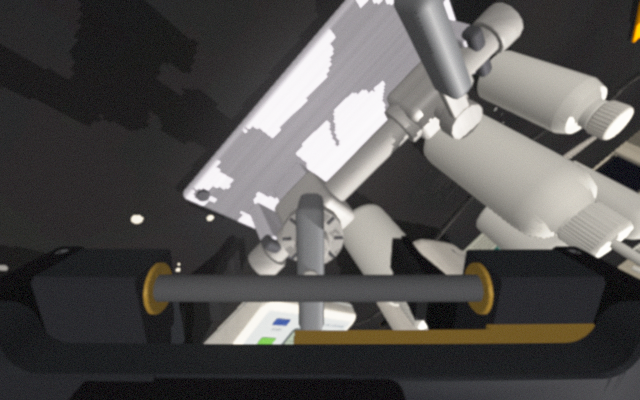

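```bash
cat >> h.py <<'E'
def scr2(phi,tilt=33.0):
    t=np.radians(tilt);x=Rs@np.array([np.sin(t),0,-np.cos(t)])
    return axes(x,np.cos(phi)*e1+np.sin(phi)*e2)
def tgt(phi,tilt=33.0,depth=.004):
    T=scr2(phi,tilt);return B+ax*depth+T[:,0]*.019,T
E
python3 - <<'E'
from h import *
print(mv(*tgt(np.radians(43.5))))
E
```

```text
(array([ 0.6,  1.5, -5.1]), array([0.004, 0.022, 0.022]))
```

Call:
arm_command(
  targets=[
    [0,0.5,1.5,-3,0,0.022,0.022],
    [0,0.5,1.5,-5,0,0.022,0.022],
    [0,0.5,1.5,-5,0,0.022,0.022],
  ],
)

```text
time: 11.25
ee_pos: [0.4594, 0.0975, 0.1174]
eef_rot: [-0.33, 0.44, 0.183, 0.814]
ft_force: [-0.6, 0.6, -0.5]
width: 0.0871
```

```bash
python3 st.py; python3 - <<'E'
from h import *
print(mv(*tgt(np.radians(43.5))))
E
```

```text
11.25 [0.4594 0.0975 0.1174] j [ 0.8423 -0.4886 -1.1112  2.4042 -0.6087  0.4584  0.9148] w 0.0870909999711946 F [-0.5704  0.615  -0.5074] Tq [0.0262 0.4986 0.0242]
grasp pt rel B (e1,e2,ax) mm [np.float64(-0.2), np.float64(-0.3), np.float64(3.9)] phi 43.703969456101404 tilt err 1.9821102743578458
(array([-0.1,  0.1,  0.3]), array([0.003, 0.   , 0.   ]))
```

Call:
arm_command(
  targets=[
    [255,0,0,0,0,0,0],
    [255,0,0,0,0,0,0],
    [255,0,0,0,0,0,0],
    [255,0,0,0,0,0,0],
    [255,0,0,0,0,0,0],
    [255,0,0,0,0,0,0],
    [255,0,0,0,0,0,0],
    [255,0,0,0,0,0,0],
    [255,0,0,0,0,0,0],
    [255,0,0,0,0,0,0],
  ],
  newtons=35,
)

```text
time: 12.25
ee_pos: [0.4598, 0.0978, 0.1178]
eef_rot: [-0.33, 0.44, 0.184, 0.814]
ft_force: [11.0, 12.7, 1.4]
width: 0.015
```

```bash
python3 st.py
```

```text
12.25 [0.4598 0.0978 0.1178] j [ 0.8433 -0.4886 -1.1122  2.403  -0.6088  0.4587  0.9147] w 0.01499393100041324 F [10.9997 12.6507  1.4418] Tq [ 2.4855 -1.5914  1.6162]
grasp pt rel B (e1,e2,ax) mm [np.float64(0.4), np.float64(0.0), np.float64(4.0)] phi 43.707568234796135 tilt err 1.9627657440779396
```

Call:
arm_command(
  targets=[
    [255,0,0,1,0,0,0],
    [255,0,0,1.5,0,0,0],
    [255,0,0,1.5,0,0,0],
  ],
)

```text
time: 12.55
ee_pos: [0.4603, 0.0984, 0.118]
eef_rot: [-0.33, 0.441, 0.183, 0.814]
ft_force: [-3.9, -1.7, 3.4]
width: 0.0138
```

```bash
cat >> st.py <<'E'
print("F tool",M.T@s["ft_force"],"Tq tool",M.T@s["torque"])
E
python3 st.py
```

```text
12.55 [0.4603 0.0984 0.118 ] j [ 0.847  -0.4887 -1.1161  2.4004 -0.6072  0.4608  0.912 ] w 0.013752228288386669 F [-3.8788 -1.6601  3.4448] Tq [-0.0349  0.6216  0.0813]
grasp pt rel B (e1,e2,ax) mm [np.float64(0.9), np.float64(0.6), np.float64(3.9)] phi 43.70546767827113 tilt err 2.029607633860694
F tool [-5.0132 -0.1937 -2.121 ] Tq tool [-0.0826  0.4341  0.4462]
```

Call:
arm_command(
  targets=[
    [255,0,0,0,0.06,0,0],
    [255,0,0,0,0.12,0,0],
    [255,0,0,0,0.18,0,0],
    [255,0,0,0,0.24,0,0],
    [255,0,0,0,0.3,0,0],
  ],
)

```text
time: 13.05
ee_pos: [0.4605, 0.0986, 0.1182]
eef_rot: [-0.204, 0.463, 0.115, 0.855]
ft_force: [-2.0, 0.0, 2.5]
width: 0.0138
```

```bash
python3 st.py
```

```text
13.05 [0.4605 0.0986 0.1182] j [ 0.8509 -0.4916 -1.1186  2.4002 -0.6148  0.462   0.6162] w 0.013824675157792444 F [-2.0341  0.0168  2.5067] Tq [0.1367 0.3929 0.2168]
grasp pt rel B (e1,e2,ax) mm [np.float64(1.1), np.float64(0.8), np.float64(3.9)] phi 26.37968445876031 tilt err 1.997211250575309
F tool [-3.2099  0.1921 -0.2844] Tq tool [-0.1043  0.2446  0.3865]
```

Call:
arm_command(
  targets=[
    [255,0,0,0,0.07,0,0],
    [255,0,0,0,0.14,0,0],
    [255,0,0,0,0.21,0,0],
    [255,0,0,0,0.28,0,0],
    [255,0,0,0,0.35,0,0],
  ],
)

```text
time: 13.55
ee_pos: [0.4607, 0.0987, 0.1183]
eef_rot: [-0.052, 0.476, 0.033, 0.877]
ft_force: [0.0, -1.4, -0.2]
width: 0.0138
```

```bash
python3 st.py
```

```text
13.55 [0.4607 0.0987 0.1183] j [ 0.8536 -0.4935 -1.1203  2.3999 -0.6198  0.4626  0.2701] w 0.01384442729924705 F [ 0.0476 -1.391  -0.2494] Tq [ 0.2061 -0.0204  0.2835]
grasp pt rel B (e1,e2,ax) mm [np.float64(1.4), np.float64(0.9), np.float64(3.9)] phi 6.288931357820915 tilt err 1.9631298127048296
F tool [ 0.2241 -1.3707 -0.2652] Tq tool [-0.1255 -0.0592  0.3226]
```

Call:
arm_command(
  targets=[
    [255,0,0,-0.3,0.07,0,0],
    [255,0,0,-0.5,0.14,0,0],
    [255,0,0,-0.5,0.21,0,0],
    [255,0,0,-0.5,0.28,0,0],
    [255,0,0,-0.5,0.35,0,0],
  ],
)

```text
time: 14.05
ee_pos: [0.4609, 0.0985, 0.1186]
eef_rot: [0.102, 0.473, -0.051, 0.873]
ft_force: [6.4, -0.2, -3.2]
width: 0.014
```

```bash
python3 st.py
```

```text
14.05 [0.4609 0.0985 0.1186] j [ 0.8535 -0.4947 -1.1201  2.4006 -0.6222  0.4614 -0.0781] w 0.013955057251113873 F [ 6.4172 -0.2257 -3.2047] Tq [ 0.0064 -0.7671  0.177 ]
grasp pt rel B (e1,e2,ax) mm [np.float64(1.7), np.float64(0.7), np.float64(4.0)] phi -13.784692102585682 tilt err 1.8679923124080757
F tool [6.1891 0.5526 3.5905] Tq tool [-0.1506 -0.7231  0.2726]
```

Call:
arm_command(
  targets=[
    [255,0,0,0,0.07,0,0],
    [255,0,0,0,0.14,0,0],
    [255,0,0,0,0.21,0,0],
    [255,0,0,0,0.28,0,0],
  ],
)

```text
time: 14.45
ee_pos: [0.4611, 0.0985, 0.1187]
eef_rot: [0.223, 0.462, -0.116, 0.851]
ft_force: [5.9, -0.3, -1.7]
width: 0.0141
```

```bash
python3 st.py
```

```text
14.45 [0.4611 0.0985 0.1187] j [ 0.8545 -0.4955 -1.1205  2.4005 -0.6238  0.4615 -0.3565] w 0.014114549391067436 F [ 5.9017 -0.2759 -1.6675] Tq [-0.248  -0.8298 -0.0462]
grasp pt rel B (e1,e2,ax) mm [np.float64(1.9), np.float64(0.6), np.float64(4.0)] phi -29.83123605278751 tilt err 1.8458529228913316
F tool [4.6213 1.6882 3.6716] Tq tool [-0.1032 -0.8376  0.1997]
```

Call:
arm_command(
  targets=[
    [255,0,0,0,0.07,0,0],
    [255,0,0,0,0.14,0,0],
    [255,0,0,0,0.21,0,0],
    [255,0,0,0,0.28,0,0],
  ],
)

```text
time: 14.85
ee_pos: [0.4612, 0.0983, 0.1189]
eef_rot: [0.339, 0.441, -0.18, 0.811]
ft_force: [6.8, -1.8, -0.8]
width: 0.0138
```

```bash
python3 st.py|tail -2
```

```text
grasp pt rel B (e1,e2,ax) mm [np.float64(2.1), np.float64(0.4), np.float64(4.1)] phi -45.88280368303481 tilt err 1.8254321584048347
F tool [4.3877 2.4037 5.0378] Tq tool [-0.0789 -0.9961  0.2215]
```

Call:
arm_command(
  targets=[
    [255,0,0,0,0.07,0,0],
    [255,0,0,0,0.14,0,0],
    [255,0,0,0,0.2,0,0],
  ],
)

```text
time: 15.15
ee_pos: [0.4612, 0.0981, 0.1189]
eef_rot: [0.419, 0.42, -0.223, 0.774]
ft_force: [5.9, -2.4, -2.0]
width: 0.0139
```

```bash
python3 st.py|tail -2
```

```text
grasp pt rel B (e1,e2,ax) mm [np.float64(2.1), np.float64(0.3), np.float64(4.1)] phi -57.34911458721056 tilt err 1.817240733635153
F tool [4.8599 1.8506 4.1424] Tq tool [-0.13   -1.0622  0.2637]
```

Call:
arm_command(
  targets=[
    [255,0,0,0,0.07,0,0],
    [255,0,0,0,0.14,0,0],
    [255,0,0,0,0.2,0,0],
  ],
)

```text
time: 15.45
ee_pos: [0.4612, 0.098, 0.1189]
eef_rot: [0.494, 0.396, -0.264, 0.728]
ft_force: [6.3, -3.5, -0.2]
width: 0.014
```

```bash
python3 st.py
```

```text
15.45 [0.4612 0.098  0.1189] j [ 0.8563 -0.4967 -1.1207  2.4006 -0.6262  0.4618 -1.0341] w 0.013978509454845472 F [ 6.2549 -3.4563 -0.2301] Tq [-0.7485 -0.8154 -0.3124]
grasp pt rel B (e1,e2,ax) mm [np.float64(2.1), np.float64(0.2), np.float64(4.1)] phi -68.81361933978984 tilt err 1.818177757318087
F tool [3.5921 3.4408 5.1362] Tq tool [-0.1538 -1.0437  0.4579]
```

Call:
arm_command(
  targets=[
    [255,0,0,0,0.05,0,0],
    [255,0,0,0,0.1,0,0],
    [255,0,0,0,0.15,0,0],
  ],
)

```text
time: 15.75
ee_pos: [0.4613, 0.0979, 0.1189]
eef_rot: [0.547, 0.375, -0.293, 0.689]
ft_force: [6.3, -4.3, -2.1]
width: 0.0136
```

```bash
python3 st.py|tail -2
```

```text
grasp pt rel B (e1,e2,ax) mm [np.float64(2.1), np.float64(0.1), np.float64(4.1)] phi -77.36801847958742 tilt err 1.8153655361409853
F tool [5.1363 2.9862 5.1401] Tq tool [-0.1246 -1.0347  0.5678]
```

Call:
arm_command(
  targets=[
    [255,0,0,0,0.05,0,0],
    [255,0,0,0,0.1,0,0],
    [255,0,0,0,0.15,0,0],
  ],
)

```text
time: 16.05
ee_pos: [0.4612, 0.0979, 0.1189]
eef_rot: [0.596, 0.352, -0.32, 0.647]
ft_force: [5.5, -5.4, 0.3]
width: 0.0142
```

```bash
python3 st.py|tail -2
```

```text
grasp pt rel B (e1,e2,ax) mm [np.float64(2.1), np.float64(0.1), np.float64(4.1)] phi -85.88135366797145 tilt err 1.8252503970536078
F tool [2.7463 4.2994 5.7586] Tq tool [-0.729  -1.0205  0.7755]
```

Call:
arm_command(
  targets=[
    [255,0,0,0,0.05,0,0],
    [255,0,0,0,0.1,0,0],
  ],
)

```text
time: 16.25
ee_pos: [0.4611, 0.0978, 0.1189]
eef_rot: [0.628, 0.336, -0.337, 0.616]
ft_force: [4.1, -4.1, 3.9]
width: 0.0159
```

```bash
python3 st.py|tail -2
```

```text
grasp pt rel B (e1,e2,ax) mm [np.float64(2.0), np.float64(0.1), np.float64(4.1)] phi -91.55527772521702 tilt err 1.8368788509590321
F tool [-1.0344  5.6368  3.9615] Tq tool [-1.054  -0.9207  0.8602]
```

Call:
arm_command(
  targets=[
    [255,0,0,0,-0.06,0,0],
    [255,0,0,0,-0.13,0,0],
    [255,0,0,0,-0.13,0,0],
  ],
  newtons=60,
)

```text
time: 16.55
ee_pos: [0.4609, 0.0978, 0.1187]
eef_rot: [0.586, 0.358, -0.314, 0.656]
ft_force: [2.3, -7.5, 4.3]
width: 0.0138
```

```bash
python3 st.py|tail -2
```

```text
grasp pt rel B (e1,e2,ax) mm [np.float64(1.8), np.float64(-0.0), np.float64(4.1)] phi -84.00535636473931 tilt err 1.8697850073891868
F tool [-2.3835  3.3329  7.8886] Tq tool [-0.3059 -1.6066  0.0325]
```

Call:
arm_command(
  targets=[
    [255,0,0,0,0.01,0,0],
    [255,0,0,0,0.02,0,0],
  ],
)

```text
time: 16.75
ee_pos: [0.4609, 0.0978, 0.1187]
eef_rot: [0.593, 0.354, -0.318, 0.649]
ft_force: [2.6, -5.4, 4.0]
width: 0.0139
```

```bash
python3 st.py|tail -2
```

```text
grasp pt rel B (e1,e2,ax) mm [np.float64(1.7), np.float64(-0.0), np.float64(4.1)] phi -85.30934875756861 tilt err 1.870315790464622
F tool [-1.9819  3.8861  5.8065] Tq tool [-0.5919 -1.405   0.1528]
```

Call:
arm_command(
  targets=[
    [255,0,0,0,0.01,0,0],
    [255,0,0,0,0.02,0,0],
  ],
)

```text
time: 16.95
ee_pos: [0.4609, 0.0978, 0.1187]
eef_rot: [0.599, 0.351, -0.322, 0.644]
ft_force: [3.2, -6.3, 4.2]
width: 0.0138
```

```bash
python3 st.py|tail -2
```

```text
grasp pt rel B (e1,e2,ax) mm [np.float64(1.7), np.float64(-0.0), np.float64(4.1)] phi -86.41718161405653 tilt err 1.8653007884237554
F tool [-1.7712  4.468   6.6344] Tq tool [-0.9017 -1.433   0.1686]
```

Call:
arm_command(
  targets=[
    [255,0,0,0,-0.09,0,0],
    [255,0,0,0,-0.18,0,0],
    [255,0,0,0,-0.27,0,0],
    [255,0,0,0,-0.36,0,0],
    [255,0,0,0,-0.45,0,0],
    [255,0,0,0,-0.54,0,0],
    [255,0,0,0,-0.63,0,0],
    [255,0,0,0,-0.72,0,0],
    [255,0,0,0,-0.78,0,0],
    [255,0,0,0,-0.8,0,0],
  ],
)

```text
time: 17.95
ee_pos: [0.4608, 0.0977, 0.1186]
eef_rot: [0.301, 0.449, -0.159, 0.826]
ft_force: [0.3, -5.4, 5.8]
width: 0.0134
```

```bash
python3 st.py
```

```text
17.95 [0.4608 0.0977 0.1186] j [ 0.6539 -0.3847 -0.9838  2.4049 -0.2944  0.4167 -0.8409] w 0.013394100812626637 F [ 0.3023 -5.3565  5.8011] Tq [-1.8306 -0.5128 -1.4173]
grasp pt rel B (e1,e2,ax) mm [np.float64(1.6), np.float64(-0.1), np.float64(4.1)] phi -40.562668270071875 tilt err 1.8977004911472712
F tool [-4.7314 -1.8973  6.0374] Tq tool [ 0.184  -1.8728 -1.4428]
```

Need about 3° more.

Call:
arm_command(
  targets=[
    [255,0,0,0,-0.03,0,0],
    [255,0,0,0,-0.05,0,0],
    [255,0,0,0,-0.05,0,0],
    [255,0,0,0,-0.05,0,0],
  ],
)

```text
time: 18.35
ee_pos: [0.4608, 0.0977, 0.1186]
eef_rot: [0.281, 0.453, -0.149, 0.833]
ft_force: [-1.0, -5.7, 5.9]
width: 0.0135
```

```bash
python3 st.py; python3 - <<'E'
from h import *
s=read_state();im=camera("wrist");save(im,"w7.png")
E
```

```text
18.35 [0.4608 0.0977 0.1186] j [ 0.6427 -0.3804 -0.9757  2.4052 -0.2785  0.4159 -0.8078] w 0.013452137183503242 F [-1.0042 -5.7021  5.8784] Tq [-1.7176 -0.4696 -1.2093]
grasp pt rel B (e1,e2,ax) mm [np.float64(1.6), np.float64(-0.1), np.float64(4.1)] phi -37.81908132563922 tilt err 1.9006987469320629
F tool [-5.5111 -3.0909  5.3059] Tq tool [ 0.0719 -1.6408 -1.3912]
```

View pics/w7.png

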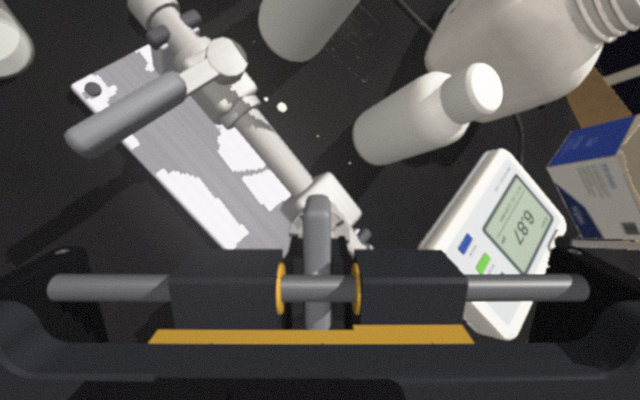

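Call:
arm_command(
  targets=[
    [200,0,0,0,0,0,0],
    [150,0,0,0,0,0,0],
    [60,0,0,0,0,0,0],
    [0,0,0,0,0,0,0],
    [0,0,0,0,0,0,0],
    [0,0,0,0,0,0,0],
    [0,0,0,0,0,0,0],
    [0,0,0,0,0,0,0],
  ],
)

```text
time: 19.2
ee_pos: [0.46, 0.0986, 0.1178]
eef_rot: [0.28, 0.454, -0.148, 0.833]
ft_force: [0.1, 0.8, -0.1]
width: 0.0671
```

```bash
python3 st.py; python3 - <<'E'
from h import *
s=read_state();M=R.from_quat(s["eef_rot"]).as_matrix()
z=np.load("w5.npz")
for d in [-ax*-.0]:
  pass
print("retreat tool dirs: ax",M.T@ax,"z",M.T@[0,0,1])
print(mv(B+ax*.035+np.array([0,0,.02]),M))
print("from ee to view pose (tilt 28)",mv(B+ax*.075+np.array([0.01,0,.03]),scr2(np.radians(-38),28)))
im=camera("wrist");save(im,"w8.png")
E
```

```text
19.2 [0.46   0.0986 0.1178] j [ 0.6419 -0.3796 -0.9771  2.4057 -0.279   0.4165 -0.8067] w 0.06707228780820952 F [ 0.0814  0.7611 -0.1211] Tq [-0.024   0.5912 -0.0278]
grasp pt rel B (e1,e2,ax) mm [np.float64(0.5), np.float64(0.8), np.float64(3.9)] phi -37.68494577205714 tilt err 2.0121619942120894
F tool [ 0.1519  0.6087 -0.4549] Tq tool [ 0.0149  0.4513 -0.3835]
retreat tool dirs: ax [-0.9993834  -0.02171619 -0.02759047] z [-0.83878527  0.33249456  0.43114573]
(array([-66.9,   5.1,   7.8]), array([0., 0., 0.]))
from ee to view pose (tilt 28) (array([-109.8,   12.5,   17.8]), array([ 0.009,  0.069, -0.053]))
```

View pics/w8.png

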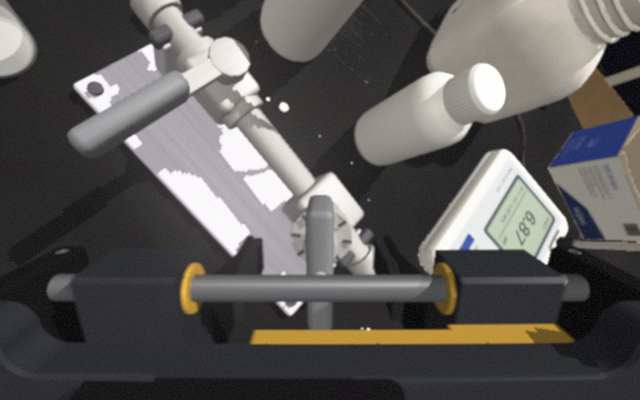

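Call:
arm_command(
  targets=[
    [0,-10,0,0,0,0,0],
    [0,-20,0,0,0,0,0],
    [0,-35,2,2,0,0,0],
    [0,-50,3,5,0,0.02,-0.02],
    [0,-67,5,8,0,0.03,-0.03],
    [0,-85,8,12,0,0.05,-0.05],
    [0,-110,12,18,0,0.07,-0.05],
    [0,-110,12,18,0,0.07,-0.05],
  ],
)

```text
time: 20.05
ee_pos: [0.4188, 0.0978, 0.2243]
eef_rot: [0.274, 0.489, -0.157, 0.813]
ft_force: [0.7, -0.2, -0.4]
width: 0.0868
```

```bash
python3 st.py; python3 - <<'E'
from h import *
s=read_state()
im=camera("wrist");save(im,"w9.png");np.savez("w9.npz",p=s["ee_pos"],q=s["eef_rot"])
save(cv2.resize(im[100:260,230:430],None,fx=4,fy=4,interpolation=cv2.INTER_CUBIC),"w9z.png")
E
```

```text
20.05 [0.4188 0.0978 0.2243] j [ 0.1157 -0.497  -0.4613  2.2832 -0.0861  0.8381 -0.9451] w 0.0868471018084167 F [ 0.6577 -0.2261 -0.4297] Tq [0.0027 0.5313 0.0036]
grasp pt rel B (e1,e2,ax) mm [np.float64(29.5), np.float64(0.5), np.float64(114.6)] phi -37.7882416734535 tilt err 6.7899637310892125
F tool [0.6867 0.0377 0.442 ] Tq tool [ 0.0048  0.4277 -0.3152]
```

View pics/w9.png

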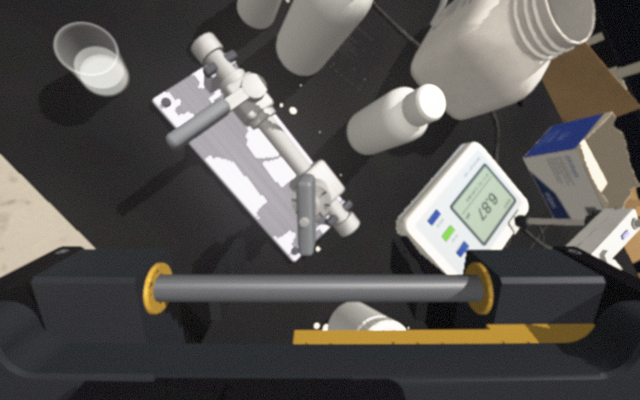

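View pics/w9z.png

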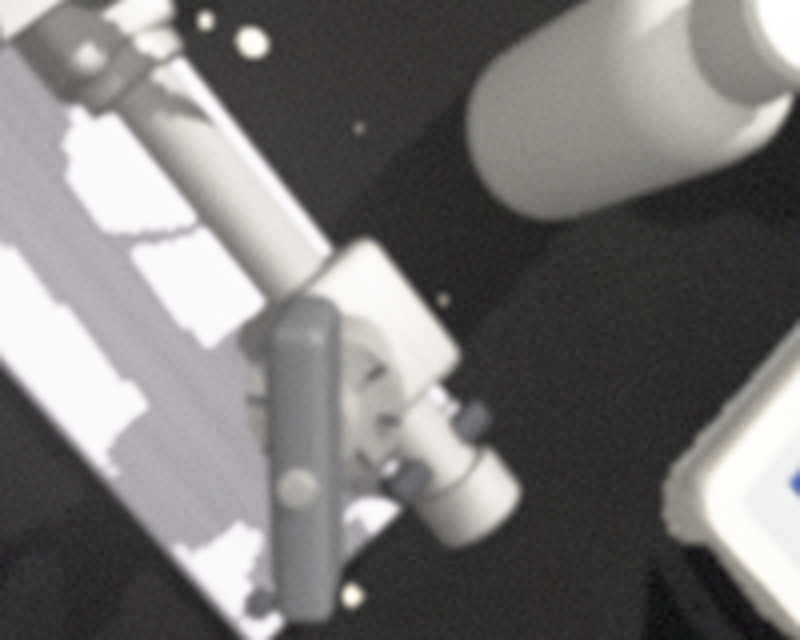

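```bash
python3 - <<'E'
from h import *
np.set_printoptions(precision=4,suppress=True)
z=np.load("w9.npz");w=cam("wrist",dict(ee_pos=z["p"],eef_rot=z["q"]))
U=lambda u,v:(230+(u+.5)/4-.5,100+(v+.5)/4-.5)
f=B+ax*.012
g=lambda u,v:onpl(w,U(u,v),f,ax)
for a,b in [((273,350),(274,600)),((337,350),(332,600)),((305,330),(303,605))]:
    d=g(*b)-g(*a);th=np.degrees(np.arctan2(d@e2,d@e1));print("bar dir",th,"phi",th+90, np.linalg.norm(d))
print("circ",(g(297,488)-B)@e1,(g(297,488)-B)@e2)
# lever sleeve in full image
a=onplane(w,(175,139),.108);b=onplane(w,(228,106),.108);p=onplane(w,(254,87),.11)
d=a-b;print(a,b,"lever ang",np.arctan2(-d[0],d[1])-yaw, "via pivot", np.arctan2(-(a-p)[0],(a-p)[1])-yaw)
im=cv2.imread("pics/w9.png");cv2.imwrite("pics/w9l.png",cv2.resize(im[60:160,150:290],None,fx=5,fy=5,interpolation=cv2.INTER_CUBIC))
E
```

```text
bar dir -128.97009761870171 phi -38.970097618701715 0.060262106866431825
bar dir -129.19545641364985 phi -39.19545641364985 0.05994771963761222
bar dir -129.04510467260363 phi -39.04510467260363 0.06581557858226575
circ -0.001193379143252131 7.64741970990532e-05
[0.4083 0.2209 0.108 ] [0.4639 0.2191 0.108 ] lever ang 1.522500727517897 via pivot 1.5425569578754272
```

View pics/w9l.png

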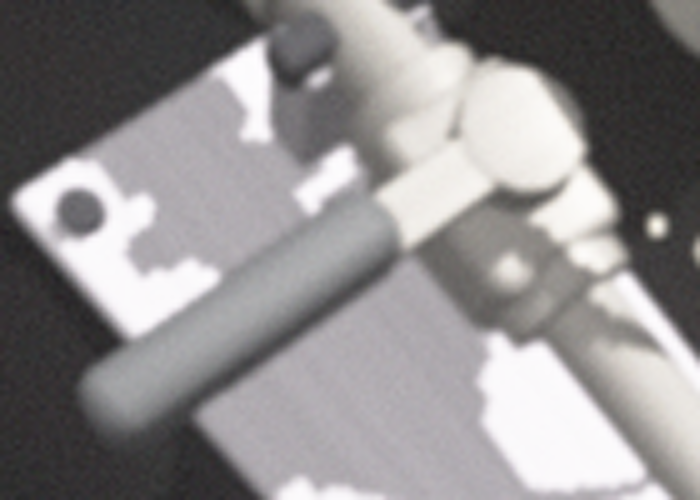

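```bash
python3 - <<'E'
from h import *
z=np.load("w9.npz");w=cam("wrist",dict(ee_pos=z["p"],eef_rot=z["q"]))
U=lambda u,v:(150+(u+.5)/5-.5,60+(v+.5)/5-.5)
g=lambda p,h:onplane(w,U(*p),h)
for a,b in [((85,375),(350,197)),((150,435),(410,255)),((95,405),(385,222))]:
  for h in (.099,.108):
    d=g(a,h)-g(b,h);print(np.arctan2(-d[0],d[1])-yaw,np.linalg.norm(d))
# stand reference: pipe direction & plate front edge
d=onplane(w,U(12,195),.01)-onplane(w,(293,260),.01);print("front edge yaw",np.arctan2(-d[0],d[1]),np.linalg.norm(d),)
d=onplane(w,(205,38),.066)-onplane(w,(350,228),.066);print("pipe yaw",np.arctan2(-d[0],d[1]),np.linalg.norm(d))
E
```

```text
1.5636021594480274 0.05823440319831529
1.5636021594480272 0.056428569289858316
1.5611618937438068 0.058633628634992704
1.5611618937438068 0.056815414848129214
1.530206108527911 0.0626622223505228
1.530206108527911 0.06071908290570892
front edge yaw 0.01563739369252858 0.2551155674915468
pipe yaw -0.0019999651598813463 0.260973114562444
```

```bash
python3 - <<'E'
from h import *
im=camera("scene");save(im,"s9.png")
a=cv2.imread("pics/scene0.png");b=cv2.imread("pics/s9.png")
print([ (n,np.abs(a[y0:y1,x0:x1].astype(int)-b[y0:y1,x0:x1]).mean()) for n,(x0,x1,y0,y1) in dict(beaker=(225,252,197,230),jar=(343,390,278,340),rinse=(358,385,180,240),hdpe=(298,315,160,200)).items()])
E
```

```text
[('beaker', np.float64(3.0598578376356156)), ('jar', np.float64(2.628803477465111)), ('rinse', np.float64(2.8368312757201646)), ('hdpe', np.float64(47.69705882352941))]
```

View pics/s9.png

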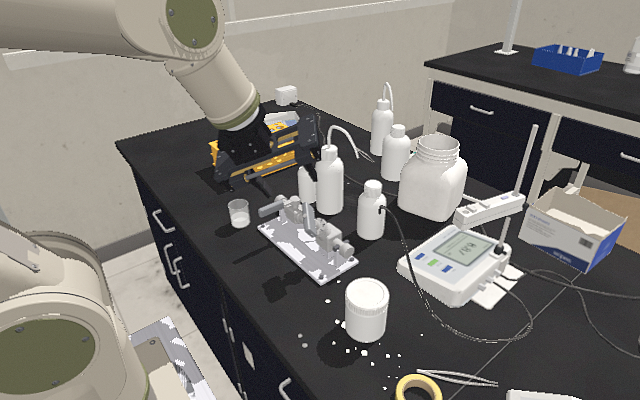

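```bash
python3 -c "
from bench import *
print(read_state()['time']);print(close_job())"
```

```text
20.15
the job is handed in; nothing more can be done
None
```

The job is handed in, at about 20 s on the clock: the shut-off lever is closed, and the needle valve is seated and backed off by about 44–45°.

- **Shut-off lever:** I swung it with the closed fingers until it stopped moving and the side force rose to 17 N, then let go. In the last wrist picture its sleeve edges read about 1.56 rad. A rougher centre-line reading gave 1.53 rad.
- **Needle valve, seating:** I gripped the T-bar and turned it in about 127° until the torque climbed. I pressed too far once: the tool ran on about 6° and the pads twisted on the stopped bar. I backed it off and re-pressed with a firmer grip, which put the seat at -82.9° on my angle scale.
- **Needle valve, back-off:** The tool stood at -37.8° when I let go, which is 45.1° back. The last picture put the bar at about -39°, a back-off of about 44°. The two disagree by about 1°, which is within what I can measure.
- **Surroundings:** The last scene picture shows the beaker, rinse bottle and jar unmoved, and the wash bottle looks in place. The gripper partly hid the small bottle in that view, so my before-and-after comparison could not confirm it; what shows of it looks in place.
- **At hand-in:** The gripper was open and clear of everything. The force reading was under 1 N.

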